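# Turn up the seedling lamp with its thumbwheel

### The arm

A 6-joint arm with a two-finger parallel gripper is mounted at the origin on the work surface; the furniture and walls round the work are solid. World frame = base frame: x ahead of the robot, y to its left, z up, the work surface at z = 0. Lengths are in mm, angles in rad, forces in N, time in s.
With the tool pointing down it reaches from about 350 to 925 mm from the base axis. Payload 6.4 kg.
Tool frame: the origin (TCP) lies midway between the tips of the shut fingers; the grasp point (between the pads) lies behind it (grip_point_offset is the z of the grasp point in the tool frame, in mm); z points along the fingers, y is the line along which they close (so a half turn about z gives the same grasp; the last joint's range is limited). The gripper opens to 85 mm and grips with 20 to 120 N. Pads are 22 mm wide; open, the fingers measure 114 mm over their backs; the gripper's body (76 mm by 85 mm) begins 54 mm behind the grasp point. The pads swing forward as they close: fully open they stand 13 mm farther back than shut.
Start: joints at [-1.502, 0.245, 1.558, -0, 1.339, -0.174], TCP at [156.278, -630.945, 231.29] pointing down, gripper open.
Joint ranges: [-3.13, 3.13], [-1.02, 2.26], [0.13, 2.54], [-0.95, 4.09], [0.21, 2.88], [-2.74, 2.74]. Speed limits (rad/s): [2.57, 2.57, 3.14, 3.14, 3.14, 3.14].

### API

Orientations are given as a unit quaternion [x, y, z, w].
In Python, from plant import * gives the robot as it stands. Calls block until the motion is done:
- move_pose(position, orientation): joint-space move of the TCP to a pose.
- line_to(position, rot=None, feed=150): straight line of the TCP; rot=None keeps the orientation; feed is the mean speed in mm/s.
- set_joints(angles): joint-space move.
- grip(opening, strength=None): opening from 0.0 (shut) to 1.0 (fully open); strength is the grip in N (None keeps the last); returns when the fingers have stopped.
- dwell(seconds).
- ik(position, orientation): joint angles nearest the present ones, or None.
- capture(name): name is "scene" or "top" or "wrist"; returns the picture (400x640x3 uint8, red, green, blue); there is no depth.
- camera_params(name): a dict with "K" (3x3 intrinsics, pixels), "R" (3x3) and "t" (3): a world point X has camera coordinates R X + t; the wrist camera has in their place "mount" (4x4, takes a point from camera to tool coordinates, whose origin is the TCP and whose axes are the flange's). Camera axes: x right, y down, z forward; pixel columns grow to the right and rows downward; lengths in mm; the calibration is good to about 2 mm. The wrist camera is an equidistant fisheye: a pixel r from the principal point sees the ray r / f radians off the axis. A picture is of the moment at which its call begins: read the wrist's pose just before it. camera_params takes no time and is no camera call.
A pose or a line that the arm cannot do raises PlanningError and nothing moves.
- job_done(): hands the job in; it is judged then, once.
Readings, each from a call of its own:
- current_time_s(): time.
- current_joint_pos(): joint angles.
- current_joint_vel(): joint speeds.
- current_joint_torque(): joint torques, N m.
- current_tool_pos(): TCP position.
- current_orientation(): TCP orientation.
- current_contact_force(): force on the tool from outside, world axes, zero at the start.
- current_wrist_torque(): the same for the moment, N m.
- current_gripper_width(): opening from 0.0 (shut) to 1.0 (fully open).
- current_grasp_force(): force on a finger pad.
Only numpy, scipy, OpenCV 4.12 (cv2) and the standard library are available. Lean on these libraries where they do the work, as an engineer would, in place of code of your own. Each camera call takes 0.05 s, during which the arm holds its last target. There are 200 camera calls.

### The job

Turn up the seedling lamp: on the grey control box with the orange thumbwheel, roll the wheel with a fingertip until the red pointer in its window stands over the green set-point plate, then let go. Leave the box with the blue thumbwheel as it is set.

Things in the scene. Friction and masses are not known exactly. Their poses are not given: they have to be found in the camera images.
- lamp_control: Grey box fixed to the bench, 150 (x) x 100 (y) x 60 mm high, with the ORANGE thumbwheel. Origin: centre of its underside; z up, x along its length, roughly away from the robot. The wheel stands in a slot in the box's top: the highest point of its rim is at (0, -20, 74) mm, between black finger guards 64 mm high, so it is too low to pinch.
- lamp_control_wheel (a joint): Turn of the orange wheel, 0 to 2.6 rad; 64 mm across, 20 mm wide, axle along the box's y. Dragging the top of its rim to the box's +x raises the value and moves the pointer +x, 30 mm per rad (0.94 mm per mm of rim). Springs down up to 8 mm when pressed (1.5 to 5.5 N); pressed 4 to 6 mm, a fingertip grips it. Turns at about 0.6 N at the rim, stays where left.
- lamp_control_pointer (a point): Centre of the red pointer of that box, a bar 4 mm (x) x 18 mm (y) under the clear window beside the wheel, on the box's line y = +28 mm, 57 mm above its underside. It moves along the box's x, driven by the wheel only (and sinks with it when pressed), from x = -40 mm (wheel at 0) to +38 mm. Axes as the box's.
- lamp_control_mark (a point): Centre of the green set-point plate under the same window, 20 mm (x) x 17 mm (y), on the box's line y = +28 mm, 10 mm below the pointer. It stays where it is; its place along the window differs each time, 25 to 60 mm to the +x side of the pointer's start. Axes as the box's.
- mat_control_pointer (a point): Centre of the red pointer of the other box, of the same make, that has the BLUE thumbwheel (the heat mat's control). To be left as it is.

How it is judged (in metres and radians):
At the end, for the whole second after the job is handed in: The middle of the red pointer of the orange-wheeled box stands over its green plate (within 10 mm of the plate's centre along the window) and stays there (x of lamp_control_pointer in the frame of lamp_control_mark between -0.01 and 0.01 m); the robot touches nothing.
It fails at once if the pointer of the blue-wheeled box is moved by more than 6 mm (distance of mat_control_pointer from where it was at the start of the episode above 0.006 m).
It also fails if it takes over 38 s, if anything falls off the work surface, if the arm or the gripper's body presses on something with over 40 N, if the wrist force passes 120 N, or if a joint passes its speed limit or range.

## Working session

There is one attempt and no reset: what is moved stays moved. The work goes in short steps, each a Python script; the robot and the scene stay as the last script left them, time stands still between calls to the robot, and variables do not carry over. Pictures are saved under pics/ and viewed, at most 10 in all, crops included, and the job is handed in when it is done.

```bash
mkdir -p pics; python3 - <<'E'
from plant import *
import cv2,numpy as np
for n in("scene","top"):
    im=capture(n); cv2.imwrite(f"pics/{n}0.png",im[:,:,::-1]); p=camera_params(n); print(n,p)
print(camera_params("wrist"),current_orientation(),current_time_s())
a=cv2.imread("pics/scene0.png");b=cv2.imread("pics/top0.png")
cv2.imwrite("pics/both.png",cv2.resize(np.vstack([a,b]),(480*1,600)))
E
```

```text
scene {'K': array([[417.59782019,   0.        , 323.34298696],
       [  0.        , 417.59782019, 197.58428374],
       [  0.        ,   0.        ,   1.        ]]), 'R': array([[-0.89174775, -0.45207062,  0.02044751],
       [-0.24806973,  0.450549  , -0.85759373],
       [ 0.37848032, -0.76982969, -0.51392109]]), 't': array([417.48722692, 189.09393417, 718.57223221])}
top {'K': array([[379.97177398,   0.        , 316.41590962],
       [  0.        , 379.97177398, 203.53327937],
       [  0.        ,   0.        ,   1.        ]]), 'R': array([[-0.0289802 , -0.99943715, -0.0168977 ],
       [-0.99831925,  0.02978828, -0.04971258],
       [ 0.05018796,  0.01542862, -0.99862061]]), 't': array([ 15.61156188, 457.5800785 , 890.24045978])}
{'K': array([[309.70691629,   0.        , 320.40004478],
       [  0.        , 309.70691629, 197.50960506],
       [  0.        ,   0.        ,   1.        ]]), 'mount': array([[-4.28340682e-04, -9.64252030e-01, -2.64986490e-01,
         6.80480469e+01],
       [ 9.99999859e-01, -4.96262267e-04,  1.89372963e-04,
         1.14948325e+00],
       [-3.14106060e-04, -2.64986371e-01,  9.64252106e-01,
        -1.41988342e+02],
       [ 0.00000000e+00,  0.00000000e+00,  0.00000000e+00,
         1.00000000e+00]])} [ 9.92638941e-01  1.21108230e-01  4.97935825e-05 -8.52810527e-04] 0.1
```

View pics/top0.png

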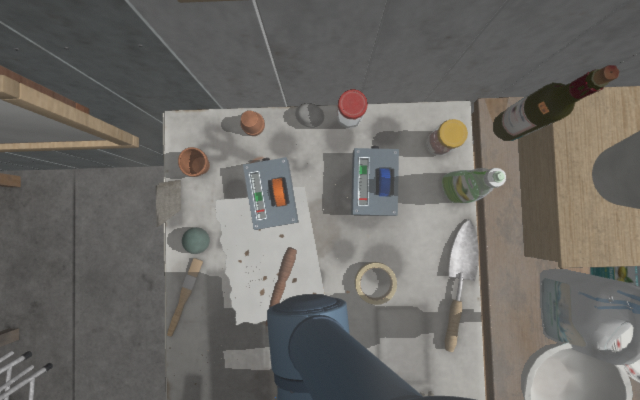

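View pics/scene0.png

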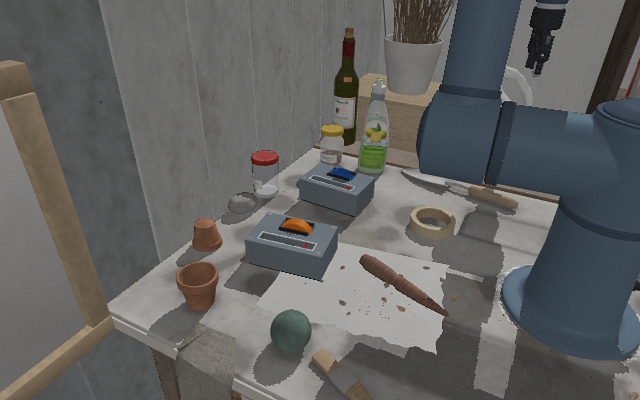

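The orange box is at about (272,193) in the top view and the blue one at (376,182). The orange wheel is at (279,192) and its window is on the left. Next I'll measure it, with a zoom on the window.

```bash
cat > h.py <<'E'
import numpy as np,cv2
def ray(p,uv,z):
    K,R,t=p["K"],p["R"],p["t"]
    C=-R.T@t; d=R.T@np.linalg.solve(K,[uv[0],uv[1],1]); return C+d*(z-C[2])/d[2]
def blob(m,minA=4):
    n,l,s,c=cv2.connectedComponentsWithStats(m.astype(np.uint8))
    return [(s[i,4],c[i].round(1).tolist(),s[i,:4].tolist()) for i in range(1,n) if s[i,4]>=minA]
def masks(im):
    h=cv2.cvtColor(im,cv2.COLOR_RGB2HSV).astype(int);H,S,V=h[...,0],h[...,1],h[...,2]
    return dict(orange=(H>5)&(H<18)&(S>190)&(V>120),red=((H<5)|(H>172))&(S>110)&(V>70),green=(H>45)&(H<85)&(S>90)&(V>40))
E
python3 - <<'E'
from plant import *
from h import *
p=camera_params("top"); im=cv2.imread("pics/top0.png")[:,:,::-1].copy()
m=masks(im)
for k in m:
    q=m[k].copy();o=np.zeros_like(q);o[150:235,235:310]=q[150:235,235:310]
    print(k,[(b,ray(p,b[1],{'orange':70,'red':57,'green':47}[k]).round(1)) for b in blob(o,3)])
# box top face: blue-grey
h=cv2.cvtColor(im,cv2.COLOR_RGB2HSV).astype(int)
print(h[165,282],h[222,262],h[215,285])
g=(abs(h[...,0]-h[165,282,0])<12)&(h[...,1]>35)&(h[...,2]>h[165,282,2]-25)
o=np.zeros(g.shape,np.uint8);o[150:235,235:310]=g[150:235,235:310]
c=max(cv2.findContours(o,0,2)[0],key=cv2.contourArea);r=cv2.minAreaRect(c);print(r)
B=[ray(p,x,60) for x in cv2.boxPoints(r)];print(np.round(B,1),[np.linalg.norm(B[i]-B[i-1]).round(1) for i in range(4)])
cv2.imwrite("pics/z.png",cv2.resize(im[150:235,235:310,::-1],None,fx=7,fy=7,interpolation=2))
E
```

```text
orange []
red [((np.int32(9), [259.9, 210.4], [257, 210, 7, 2]), array([443.8, 129.4,  57. ]))]
green [((np.int32(41), [257.6, 196.1], [255, 193, 6, 8]), array([477.1, 135.6,  47. ]))]
[100  30 128] [100  29 134] [103  27 133]Traceback (most recent call last):
  File "<stdin>", line 13, in <module>
ValueError: max() iterable argument is empty
```

```bash
python3 - <<'E'
from plant import *
from h import *
p=camera_params("top"); im=cv2.imread("pics/top0.png")[:,:,::-1].copy()
h=cv2.cvtColor(im,cv2.COLOR_RGB2HSV).astype(int)
print(h[192,279])
g=(abs(h[...,0]-101)<10)&(h[...,1]>20)&(h[...,2]>105)
o=np.zeros(g.shape,np.uint8);o[150:235,235:310]=g[150:235,235:310]
c=max(cv2.findContours(o,0,2)[0],key=cv2.contourArea);r=cv2.minAreaRect(c);print(r)
B=[ray(p,x,60) for x in cv2.boxPoints(r)];print(np.round(B,1),np.mean(B,0),[np.linalg.norm(B[i]-B[i-1]).round(1) for i in range(4)])
o=np.zeros(g.shape,bool);q=(h[...,0]<20)&(h[...,1]>150)&(h[...,2]>90);o[170:215,268:292]=q[170:215,268:292]
print([(b,ray(p,b[1],70)) for b in blob(o,20)])
cv2.imwrite("pics/z.png",cv2.resize(im[150:235,235:310,::-1],None,fx=7,fy=7,interpolation=2))
E
```

```text
[ 11 173 204]
((269.99688720703125, 193.03622436523438), (65.8690414428711, 44.764854431152344), 80.86982727050781)
[[549.8 165.8  60. ]
 [562.8  65.2  60. ]
 [415.2  45.4  60. ]
 [402.2 145.1  60. ]] [482.52487208 105.34528027  60.        ] [np.float64(149.1), np.float64(101.4), np.float64(148.9), np.float64(100.5)]
[((np.int32(230), [278.4, 191.8], [273, 179, 12, 27]), array([483.56926509,  85.09631846,  70.        ]))]
```

View pics/z.png

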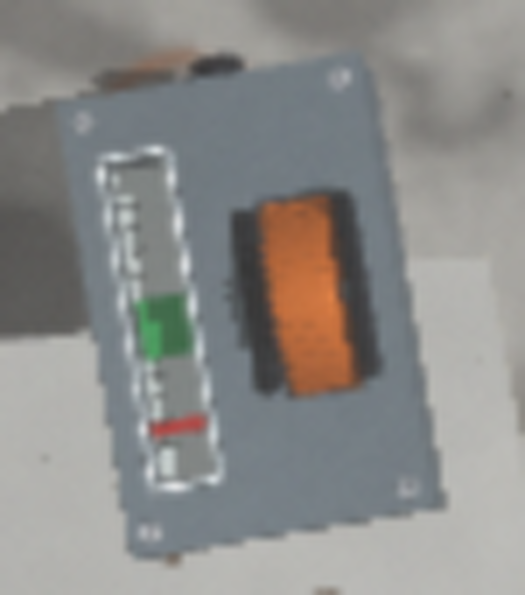

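The orange box measures 149 × 101 mm, which matches its given size. Its centre is (482.5, 105.3) and its yaw is about 0.135. In box coordinates the pointer is at x ≈ -35 and the green plate at x ≈ -1, so the pointer has to travel about 34 mm. I'll move in high to clear the bottles and take one close look.

```bash
cat >> h.py <<'E'
YAW=0.135; C0=np.array([482.5,105.3])
Q=[np.cos(YAW/2),np.sin(YAW/2),0,0]
def W(x,y,z): 
    c,s=np.cos(YAW),np.sin(YAW); return [C0[0]+c*x-s*y,C0[1]+s*x+c*y,z]
def wray(cp,pos,q,uv,z):
    from scipy.spatial.transform import Rotation as Ro
    K,M=cp["K"],np.array(cp["mount"]); d=np.array([uv[0]-K[0,2],uv[1]-K[1,2]]);r=np.hypot(*d);th=r/K[0,0]
    v=np.r_[d/r*np.sin(th),np.cos(th)]
    R=Ro.from_quat(q).as_matrix(); o=np.array(pos)+R@M[:3,3]; v=R@M[:3,:3]@v
    return o+v*(z-o[2])/v[2]
def box(X):
    c,s=np.cos(YAW),np.sin(YAW);d=np.array(X[:2])-C0;return np.array([c*d[0]+s*d[1],-s*d[0]+c*d[1]]).round(1)
E
python3 - <<'E'
from plant import *
from h import *
p=current_tool_pos()
move_pose([p[0],p[1]+60,430],current_orientation())
grip(0.0)
move_pose(W(-10,-20,330),Q)
line_to(W(-10,-20,130),feed=250)
pos,q=current_tool_pos(),current_orientation()
im=capture("wrist");cv2.imwrite("pics/w1.png",im[:,:,::-1])
cp=camera_params("wrist");m=masks(im)
print(pos,current_joint_pos(),current_time_s(),current_contact_force())
for k,z in dict(orange=70,red=57,green=47).items():
    for b in blob(m[k],30): 
        X=wray(cp,pos,q,b[1],z)
        if abs(box(X)).max()<80: print(k,b,box(X))
E
```

```text
[476.41281716  83.94415474 131.37363112] [-6.04251613e-02 -3.21078572e-02  2.05297059e+00  5.39093734e-06
  1.11722761e+00  1.37554136e+00] 5.3083 [-0.36190269 -0.98202443  1.12556659]
orange (np.int32(2285), [320.3, 192.3], [306, 153, 30, 80]) [  7.2 -21.4]
red (np.int32(126), [258.4, 240.3], [247, 238, 23, 6]) [-34.1  26.2]
green (np.int32(494), [257.0, 194.9], [247, 183, 21, 25]) [-0.6 27.2]
```

View pics/w1.png

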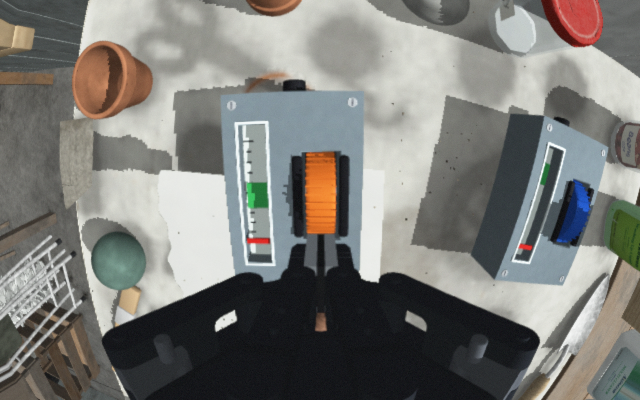

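The window is clear in the wrist view: pointer at (258,240), plate at (257,195), box x -34.1 and -0.6. That agrees with the top camera. Now I'll press and drag, reading the pointer as it goes.

```bash
cat >> h.py <<'E'
def look():
    from plant import capture,camera_params,current_tool_pos,current_orientation,current_time_s,current_contact_force
    pos,q=current_tool_pos(),current_orientation(); im=capture("wrist"); cp=camera_params("wrist");m=masks(im);r={}
    for k,z in dict(red=57,green=47).items():
        for b in blob(m[k],30):
            X=box(wray(cp,pos,q,b[1],z))
            if abs(X[0])<60 and abs(X[1]-27)<9: r.setdefault(k,X)
    print(round(current_time_s(),1),"tip",box(pos),round(pos[2],1),"F",np.round(current_contact_force(),1),r); return im,r
E
python3 - <<'E'
from plant import *
from h import *
line_to(W(-16,-20,80),feed=80); dwell(.3); look()
line_to(W(-16,-20,69),feed=30); dwell(.3); look()
line_to(W(-8,-20,69),feed=30); dwell(.3); im,r=look()
cv2.imwrite("pics/w2.png",im[:,:,::-1])
E
```

```text
6.4 tip [-15.7 -20.1] 80.4 F [1.1 0.3 0.9] {'red': array([-34.2,  26.4]), 'green': array([-0.5, 27.3])}
7.3 tip [-16.1 -20. ] 69.1 F [-1.3 -0.9  2.3] {'red': array([-32.8,  25.8]), 'green': array([-0.3, 27.5])}
8.1 tip [ -7.9 -20. ] 69.1 F [1.  0.2 2.5] {'red': array([-24.3,  25.8]), 'green': array([-0.4, 27.4])}
```

```bash
python3 - <<'E'
from plant import *
from h import *
x=8
for i in range(3):
    line_to(W(x,-20,69),feed=30); dwell(.3); im,r=look()
    if 'red' not in r or 'green' not in r: break
    d=r['green'][0]-r['red'][0]
    if abs(d)<2 : break
    x=min(x+d/.94,22)
line_to(W(x,-20,95),feed=60); line_to(W(x-25,-20,140),feed=150); dwell(.3)
im,r=look(); cv2.imwrite("pics/w3.png",im[:,:,::-1])
E
```

```text
9.1 tip [  8. -20.] 69.1 F [0.5 0.2 2.2] {'red': array([-9. , 26.3]), 'green': array([-0.4, 27.5])}
9.9 tip [ 17.2 -20. ] 69.1 F [1.  1.7 0.8] {'red': array([-0.3, 26.9]), 'green': array([ 3.3, 27.5])}
10.5 tip [ 21. -20.] 69.0 F [ 0.9 -0.4  1.6] {'red': array([ 2.8, 27.6]), 'green': array([ 4.7, 27.6])}
12.0 tip [ -4.3 -19.9] 139.1 F [ 0.6 -0.2 -0.7] {'red': array([ 1.2, 26.7]), 'green': array([ 5.2, 27.1])}
```

View pics/w3.png

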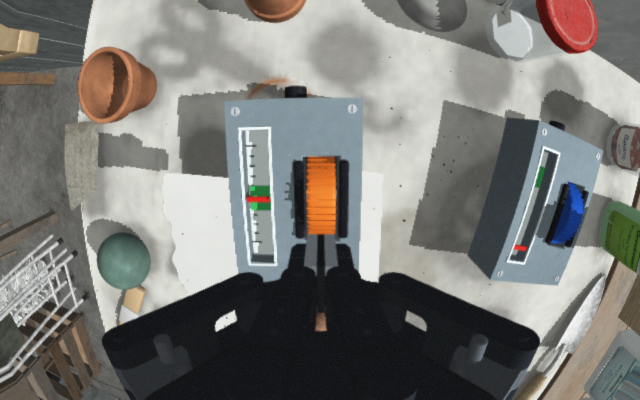

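The red pointer (258,199) stands across the middle of the green plate. It reads about 1.7 mm from the plate's centre, the blue box is unchanged and the fingers are clear.

```bash
python3 -c "
from plant import *
print(job_done())"
```

```text
the job is handed in; nothing more can be done
None
```

I rolled the orange wheel until the red pointer stood over the green plate, about 2 mm from its centre in the last camera view. I then lifted clear and handed the job in at about 12 s, without touching the blue-wheeled box; the interface gave no verdict.

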